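Set a coated test panel under the probe needle

TASK

Slide the yellow test panel by its black block across the stand's plate, without lifting it off the plate, until its far end sits flush against the brass fence and its red dot is right under the needle's point. Then turn the black knob on the head clockwise to its end stop, to bring the needle fully down over the dot. Keep off the needle, leave everything else where it is, and let go of the panel and the knob at the end.

Things in the scene. Friction and masses are not known exactly. Their poses are not given: they have to be found in the camera images.
- stand: fixed measuring stand: dark flat plate 340 (x) x 400 (y) x 20 mm, top 20 mm above the bench, with a white column and head over it and a brass fence along its far (+x) side. Origin: on the bench under the plate, 20 mm beyond the plate's middle in x; x points to the fence, z up. Needle and knob share the vertical axis x +55, y 0
- head (a point): centre of the head's flat top, 165 mm above the bench, at x +55, y 0 of the stand. The head is a white arm, 68 mm wide in x, 48 mm thick (underside 117 mm above the bench), from y -34 mm to the white column (56 x 50 mm) standing on the plate at x +55, y +172 mm; axes as the stand's
- fence_face (a point): middle of the fence's near face, 8 mm above the plate, at x +125 mm of the stand. The fence is 270 mm long (y), 16 mm high, 15 mm thick; axes as the stand's
- needle_tip (a point): point of the fine steel probe needle (5 mm thick, orange collar) that hangs from the head, pointing down. Tip 22 mm above the panel's top with the knob at 0, 2 mm above it when the knob is at its end stop; it never needs to be touched
- feed (a joint): black knob on top of the head that lowers the needle: rad, 0 = raised, grows when turned clockwise seen from above, end stop at 2.80 (needle fully down); stays where it is left. Starts 1.9 to 2.8 rad from the stop
- feed_grip (a point): grip point of that knob, on its axis, 202 mm above the bench. Its grip is an upright bar 42 mm long along this point's x, 14 mm thick (y), top 7 mm above this point, on a round skirt of radius 22 mm whose top lies 23 mm below this point. Turns with the knob: its yaw = stand's yaw minus the joint value
- panel: loose test panel, 200 (x) x 100 (y) x 6 mm, yellow coated top, about 0.4 kg, lying on the stand's plate with its far (+x) end toward the fence. Origin: centre of its underside
- mark (a point): red dot, 6 mm across, with a thin black circle of 22 mm around it, on the panel's top at x +30, y -20 mm of the panel
- panel_edge (a point): middle of the panel's far end, x +100 mm of the panel, 3 mm above its underside; axes as the panel's
- block_top (a point): top centre of the black grip block on the panel's near end: 34 mm (x) x 22 mm (y), standing 41.5 mm above the panel's top, at x -75 mm of the panel; axes as the panel's
- disc: brass reference disc, 32 mm across, 12 mm high, standing on the stand's plate near its right (-y) near corner; bystander. Origin: centre of its underside
- spare: loose blue panel 150 x 100 x 6 mm lying on the bench right of the stand; bystander. Origin: centre of its underside
- cup: pink plastic cup, 72 mm across, 90 mm high, on the bench left of the stand; bystander. Origin: centre of its underside
- cup2: second pink cup of the same size, right of the stand; bystander. Origin: centre of its underside
- amber: amber bottle, 68 mm across, 160 mm high, left of the stand; bystander. Origin: centre of its underside
- tin: steel tin, 80 mm across, 110 mm high, left of the stand; bystander. Origin: centre of its underside
Not all that is in view belongs to the job. Of the things like the panel, leave any that is green or pink; of the rest the larger one is meant.

How it is judged:
By the outcome, as a careful person would: the job done as asked, in the order asked, and still so for the second after the job is handed in, with the robot touching nothing.
It also fails if it takes over 72 s, if anything falls off the work surface, if the arm or the gripper's body presses on something with over 40 N, if the wrist force passes 120 N, or if a joint passes its speed limit or range.

ROBOT

A 6-joint arm with a two-finger parallel gripper is mounted at the origin on the work surface. World frame = base frame: x ahead of the robot, y to its left, z up, the work surface at z = 0. Lengths are in m, angles in degrees, forces in N, time in s.
With the tool pointing down it reaches from about 0.375 to 0.9 m from the base axis. Payload 3.1 kg.
Tool frame: the origin (TCP) lies on the centre line of the jaws, within the pads' length; the fingertips stand 22 mm ahead of it and the grasp point (between the pads) lies 3 mm ahead of it (arm.nose_length is the distance from the TCP to the fingertips, in m); z points along the fingers, y is the line along which they close (so a half turn about z gives the same grasp; the last joint's range is limited). The gripper opens to 85 mm and grips with 20 to 120 N. Pads are 22 mm wide; open, the fingers measure 114 mm over their backs; the gripper's body (76 mm by 85 mm) begins 54 mm behind the grasp point. The pads swing forward as they close: fully open they stand 13 mm farther back than shut.
Start: joints at [59.788, 30.224, 82.088, -0, 67.689, -10.227], TCP at [0.214, 0.587, 0.253] pointing down, gripper open.
Joint ranges: [-176.69, 176.69], [-43.24, 126.21], [12.49, 139.97], [-82, 262], [0, 151.66], [-163.58, 163.58]. Speed limits (degrees/s): [159.86, 159.86, 180, 180, 180, 180].

INTERFACE

Orientations are given as a 3x3 rotation matrix whose columns are the frame's x, y, z axes.
In Python, from rig import arm gives the robot as it stands. Calls block until the motion is done:
- arm.move_to(position, orientation): joint-space move of the TCP to a pose.
- arm.servo_line(position, ori=None, v=0.15, f_stop=None): straight line of the TCP; ori=None keeps the orientation; v is the mean speed in m/s. With f_stop (N) it stops when the force on the tool has changed by that much, and returns True; else False.
- arm.goto_joints(angles): joint-space move.
- arm.set_gripper(opening, newtons=None): opening from 0.0 (shut) to 1.0 (fully open); newtons is the grip in N (None keeps the last); returns when the fingers have stopped.
- arm.dwell(seconds).
- arm.solve_ik(position, orientation): joint angles nearest the present ones, or None.
- arm.grab_frame(name): name is "scene" or "top"; returns the picture (480x640x3 uint8, red, green, blue); there is no depth.
- arm.camera_params(name): a dict with "intrinsics" (3x3 intrinsics, pixels), "dist_coeffs" ([k1, k2, p1, p2, k3] as OpenCV has them; the pictures are not rectified), "R" (3x3) and "t" (3): a world point X has camera coordinates R X + t. Camera axes: x right, y down, z forward; pixel columns grow to the right and rows downward; lengths in m; the calibration is good to about 2 mm. A picture is of the moment at which its call begins. camera_params takes no time and is no camera call.
A pose or a line that the arm cannot do raises arm.IKError and nothing moves.
- arm.close_job(): hands the job in; it is judged then, once.
Readings, each from a call of its own:
- arm.read_time_s(): time.
- arm.read_q(): joint angles.
- arm.read_dq(): joint speeds.
- arm.read_joint_torque(): joint torques, N m.
- arm.read_eef_pos(): TCP position.
- arm.read_ee_rot(): TCP orientation.
- arm.read_ft_force(): force on the tool from outside, world axes, zero at the start.
- arm.read_moment(): the same for the moment, N m.
- arm.read_opening(): opening from 0.0 (shut) to 1.0 (fully open).
- arm.read_grip_force(): force on a finger pad.
Only numpy, scipy, OpenCV 4.12 (cv2) and the standard library are available. Lean on these libraries where they do the work, as an engineer would, in place of code of your own. Each camera call takes 0.05 s, during which the arm holds its last target. There are 200 camera calls.

## Working session

There is one attempt and no reset: what is moved stays moved. The work goes in short steps, each a Python script; the robot and the scene stay as the last script left them, time stands still between calls to the robot, and variables do not carry over. Pictures are saved under pics/ and viewed, at most 10 in all, crops included, and the job is handed in when it is done.

```bash
ls; mkdir -p pics; python3 - <<'E'
from rig import arm
import cv2,numpy as np
np.set_printoptions(precision=4,suppress=True)
for n in("scene","top"):
    f=arm.grab_frame(n);cv2.imwrite(f"pics/{n}0.png",f[:,:,::-1]);p=arm.camera_params(n);print(n,p)
print(arm.read_time_s(),arm.nose_length)
E
```

```text
pics
scene {'intrinsics': array([[579.123 ,   0.    , 326.8791],
       [  0.    , 579.123 , 241.8091],
       [  0.    ,   0.    ,   1.    ]]), 'dist_coeffs': array([-0.0026,  0.    ,  0.    ,  0.    ,  0.    ]), 'R': array([[-0.3312,  0.9435, -0.0117],
       [ 0.6954,  0.2357, -0.6789],
       [-0.6378, -0.233 , -0.7341]]), 't': array([ 0.1513, -0.243 ,  2.062 ])}
top {'intrinsics': array([[498.7469,   0.    , 315.8948],
       [  0.    , 498.7469, 245.7585],
       [  0.    ,   0.    ,   1.    ]]), 'dist_coeffs': array([-0.0474,  0.    ,  0.    ,  0.    ,  0.    ]), 'R': array([[ 0.022 , -0.9997, -0.011 ],
       [-0.9833, -0.0197, -0.1809],
       [ 0.1806,  0.0148, -0.9834]]), 't': array([-0.0129,  0.5078,  1.1633])}
0.1 0.022
```

View pics/scene0.png

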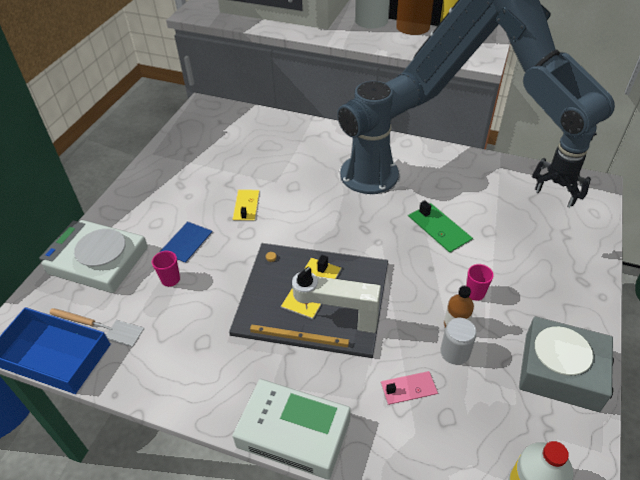

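View pics/top0.png

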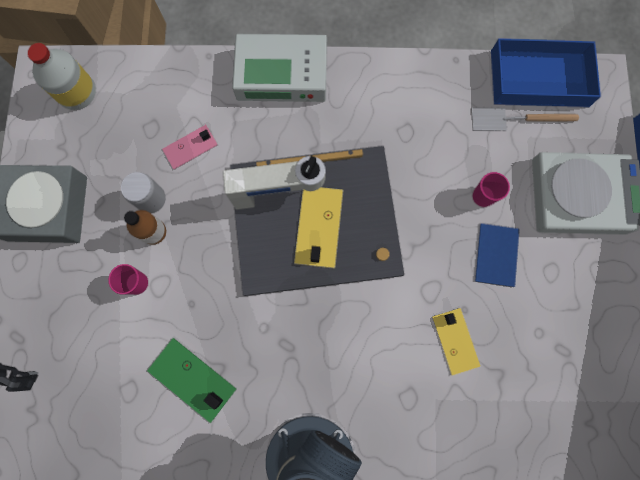

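The scene view shows the stand at about (310,300), and the top view shows it at (315,220). There are four candidates in the top view:
- Large yellow panel on the stand at (320,228).
- Small yellow panel on the bench at (457,342).
- Green panel at (191,380), excluded by colour.
- Pink panel at (190,147), excluded by colour.

The large yellow one on the plate fits, since it is the larger of the two that are left. I'll confirm it in enlarged crops.

```bash
python3 - <<'E'
import cv2
a=cv2.imread("pics/top0.png")[145:295,222:412];cv2.imwrite("pics/topc.png",cv2.resize(a,None,fx=4,fy=4,interpolation=cv2.INTER_CUBIC))
a=cv2.imread("pics/scene0.png")[238:358,228:392];cv2.imwrite("pics/scenec.png",cv2.resize(a,None,fx=4.8,fy=4.8,interpolation=cv2.INTER_CUBIC))
E
```

```text
(no output)
```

View pics/topc.png

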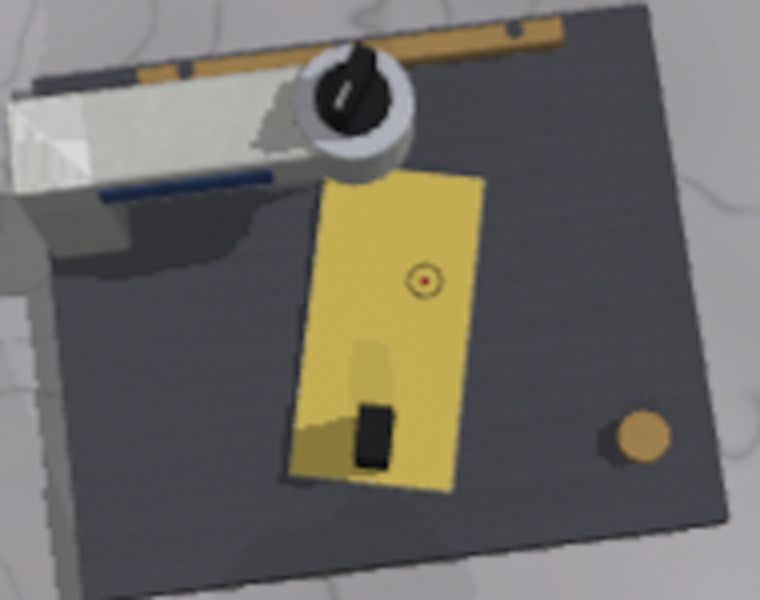

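View pics/scenec.png

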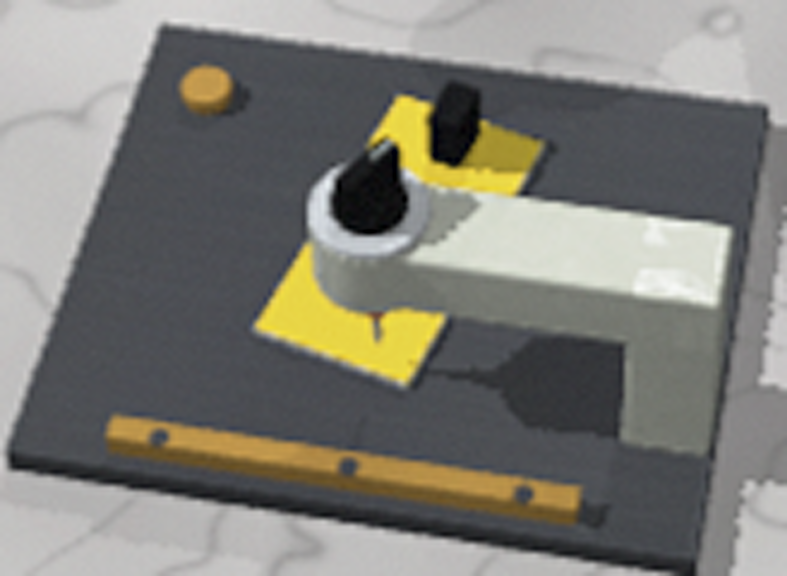

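The crops confirm it: the large yellow panel with the black block is on the plate. Its dot is at top-crop (425,281) and its block at (375,435). The needle tip is at scene-crop (378,338). Next I'll fit the poses and brighten the dark parts.

```bash
cat > geo.py <<'E'
import numpy as np,cv2
from scipy.optimize import least_squares
from rig import arm
np.set_printoptions(precision=4,suppress=True)
P={n:arm.camera_params(n) for n in("scene","top")}
def proj(n,X):
    p=P[n];return cv2.projectPoints(np.atleast_2d(np.float64(X)),cv2.Rodrigues(p["R"])[0],p["t"],p["intrinsics"],p["dist_coeffs"])[0][:,0]
def tf(pose,L):
    x,y,a=pose;L=np.atleast_2d(np.float64(L));c,s=np.cos(a),np.sin(a)
    return np.c_[x+c*L[:,0]-s*L[:,1],y+s*L[:,0]+c*L[:,1],L[:,2]]
def full(n,uv): 
    uv=np.atleast_2d(np.float64(uv));k,o=((4,(222,145)) if n=="top" else (4.8,(228,238)))
    return (uv+.5)/k-.5+o
def fit(obs,x0):  # obs: {cam:[(local xyz, full uv)...]}; pose x,y,yaw,dz
    def r(p):
        return np.concatenate([(proj(n,tf(p[:3],[q[0] for q in o])+[0,0,p[3]])-[q[1] for q in o]).ravel() for n,o in obs.items()])
    s=least_squares(r,x0,loss='soft_l1',x_scale=[.01,.01,.02,.01]);return s.x,r(s.x).reshape(-1,2)
def tri(us,ut):
    s=least_squares(lambda X:np.r_[(proj("scene",X)-us).ravel(),(proj("top",X)-ut).ravel()],[.6,0,.1]);return s.x,s.fun
E
cat > m1.py <<'E'
from geo import *
S={"top":[((.150,-.2,.02),(647,6)),((-.19,-.2,.02),(727,521)),((.150,.2,.02),(35,80))],
"scene":[((-.19,-.2,.02),(162,26)),((-.19,.2,.02),(767,107)),((.150,-.2,.02),(12,455)),((.150,.2,.02),(695,553))]}
Q={"top":[((.1,-.05,.006),(485,178)),((-.1,-.05,.006),(453,493)),((-.1,.05,.006),(289,474)),((.03,-.02,.006),(425,281))],
"scene":[((-.1,-.05,.006),(398,94)),((-.1,.05,.006),(546,141)),((.1,-.05,.006),(253,325)),((.1,.05,.006),(409,383))]}
F=lambda O:{n:[(a,full(n,b)[0]) for a,b in o] for n,o in O.items()}
s,rs=fit(F(S),[.6,0,0,0]);print("stand",s,np.degrees(s[2]));print(rs.T)
q,rq=fit(F(Q),[.55,0,-.1,.02]);print("panel",q,np.degrees(q[2]));print(rq.T)
print("needle px pred(scene crop)", (proj("scene",tf(s[:3],[[.055,0,.048]]))-(228,238))*4.8+2)
if __name__=="__main__":
    im=[]
    for n,c,b in(("top",tf(q[:3],[[-.075,0,.06]]),1),("top",tf(s[:3],[[.055,0,.2]]),1),("scene",tf(q[:3],[[-.075,0,.05]]),1),("scene",tf(s[:3],[[.055,0,.2]]),1)):
        u,v=np.int32(np.round(proj(n,c)[0]));a=cv2.imread(f"pics/{n}0.png")[v-18:v+19,u-25:u+25];print(n,u-25,v-18)
        a=cv2.resize(a,None,fx=8,fy=8,interpolation=cv2.INTER_CUBIC);im.append(np.uint8(255*(a/255.)**.45))
    cv2.imwrite("pics/dark.png",np.vstack([np.hstack(im[:2]),np.hstack(im[2:])]))
E
python3 m1.py
```

```text
stand [ 0.6022  0.0039  0.1501 -0.005 ] 8.598953418686452
[[ 0.3345  1.4569 -0.3092  0.0679  0.9237 -1.0073  1.1031]
 [-0.4097  0.4129  0.4895 -0.1435 -0.0529 -0.0515  2.1317]]
panel [ 0.5624 -0.0085 -0.0881  0.0208] -5.047338912164796
[[ 0.1818  0.005   0.4031  0.4054  0.7286  0.0741  0.5756  0.0147]
 [ 0.0771 -0.3716 -0.0049 -0.0548 -0.2717  0.0792  0.2323 -0.0632]]
needle px pred(scene crop) [[380.964  338.6274]]
top 291 235
top 285 148
scene 298 245
scene 280 255
```

View pics/dark.png

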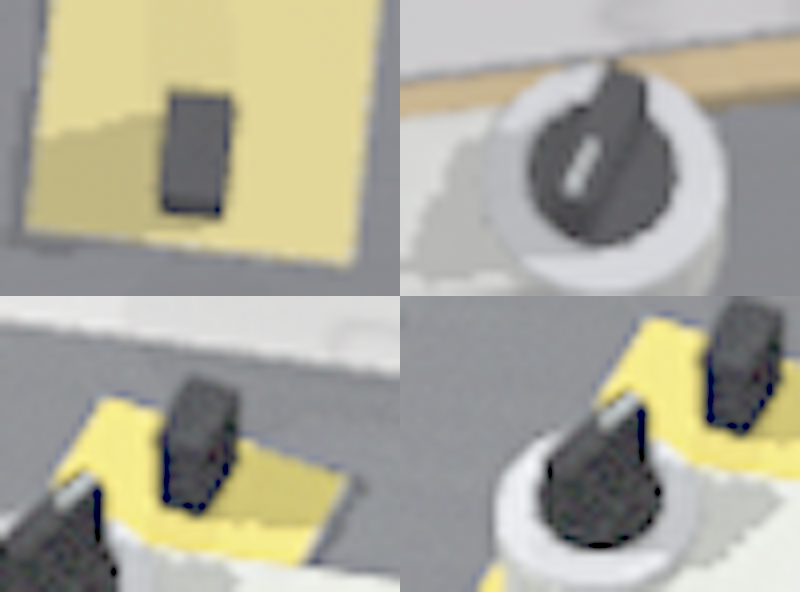

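In the brightened crop, the block's top face is at about (200,140) in the top-left tile. The knob's bar runs from (575,195) to (625,65) in the top-right tile, with its white stripe on the robot-side end. I'll refine the stand fit with the fence corners, then triangulate the knob stripe and the block.

```bash
cat > m2.py <<'E'
from geo import *
import m1
S={n:list(o) for n,o in m1.F(m1.S).items()}
S["scene"]=S["scene"][:3]
S["top"]+= [((.140,-.135,.036),full("top",(560,17))[0]),((.140,.135,.036),full("top",(138,70))[0]),((.055,0,.179),(310.2,169.4))]
S["scene"]+=[(a,full("scene",b)[0]) for a,b in [((.125,-.135,.036),(110,415)),((.140,-.135,.036),(107,440)),((.125,.135,.036),(580,485)),((.140,.135,.036),(580,511)),((.055,0,.048),(378,338))]]
s,r=fit(S,[.6,0,.15,0]);print("stand",s,np.degrees(s[2]));print(r.T)
f=lambda x,y,o,s:np.array([o[0]+(x-s[0])/8-.44,o[1]+(y-s[1])/8-.44])
T=lambda x,y:f(x,y,(285,148),(400,0));C=lambda x,y:f(x,y,(280,255),(400,296))
a,ea=tri(C(640,398),T(575,192));b,eb=tri(C(605,425),T(595,140))
print("stripe",a,b,ea,eb,np.degrees(np.arctan2(*(b-a)[[1,0]])))
# block far-right top corner: top tile (233,93), scene tile3 (163,437); far-left: (168,92),(203,452)
for us,ut in(((163,437),(233,93)),((203,452),(168,92))):
    c,e=tri(f(*us,(298,245),(0,296)),f(*ut,(291,235),(0,0)));print("block",c,e)
print("block pred",tf(m1.q[:3],[[-.058,-.011,.0475+.02],[-.058,.011,.0675]]))
im=cv2.imread("pics/top0.png");im2=cv2.imread("pics/scene0.png")
h,w,t=.021,.007,.209
def draw(j):
    out=[]
    for n,i,(u,v) in(("top",im,(285,148)),("scene",im2,(280,250))):
        z=cv2.resize(i[v:v+37,u:u+50],None,fx=8,fy=8,interpolation=cv2.INTER_CUBIC);z=np.uint8(255*(z/255.)**.45)
        c=tf(s[:3],[[.055,0,0]])[0]
        for zz,col in((t,(0,0,255)),(.179,(0,200,0))):
            L=[[h,w,zz],[h,-w,zz],[-h,-w,zz],[-h,w,zz]]
            X=tf((c[0],c[1],s[2]-j),L);cv2.polylines(z,[np.int32((proj(n,X)-(u,v)+.5)*8)],True,col,1)
        out.append(z)
    return np.hstack(out)
cv2.imwrite("pics/knob.png",np.vstack([draw(.3),draw(.6)]))
E
python3 m2.py | grep -v "^panel"
```

```text
stand [ 0.6022  0.0039  0.1501 -0.005 ] 8.598953418686452
[[ 0.3345  1.4569 -0.3092  0.0679  0.9237 -1.0073  1.1031]
 [-0.4097  0.4129  0.4895 -0.1435 -0.0529 -0.0515  2.1317]]
[[ 0.1818  0.005   0.4031  0.4054  0.7286  0.0741  0.5756  0.0147]
 [ 0.0771 -0.3716 -0.0049 -0.0548 -0.2717  0.0792  0.2323 -0.0632]]
needle px pred(scene crop) [[380.964  338.6274]]
stand [ 0.6031  0.002   0.1456 -0.0029] 8.343885733073135
[[ 1.4966  2.1071  0.5386 -0.6374 -0.5694  1.071  -0.3503  0.5132 -2.0379
   2.2217  1.3285  1.483   0.5563 -0.2261]
 [-0.7575  0.3464 -0.486   0.8165  0.4245 -0.3587 -0.7205 -0.2013 -0.7241
   0.4353 -0.276   1.1756  0.4639  0.7817]]
stripe [0.6406 0.0195 0.2079] [0.6553 0.0139 0.2087] [-0.0645 -0.0036 -0.0515  0.0161] [ 0.2508  0.0156  0.2017 -0.0634] -20.84058805363018
block [ 0.5034 -0.0112  0.066 ] [-0.1932 -0.0078 -0.1504  0.0468]
block [0.504  0.0068 0.0649] [ 0.55    0.0165  0.4297 -0.133 ]
block pred [[ 0.5037 -0.0144  0.0675]
 [ 0.5056  0.0076  0.0675]]
```

View pics/knob.png

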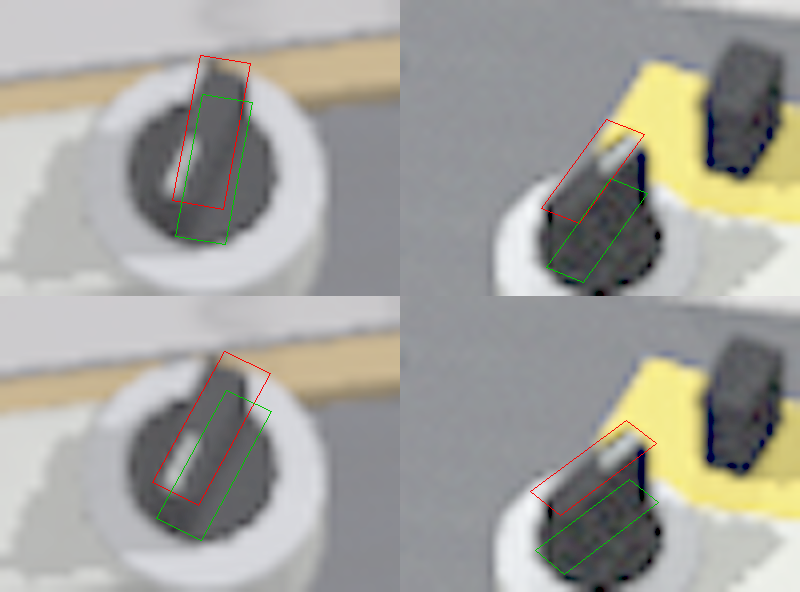

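```bash
cat > edge.py <<'E'
from geo import *
from scipy.ndimage import map_coordinates,gaussian_filter
def edges(n,img,ch,A,B,pose,dz,half=6,N=40):
    """signed pixel offset along the normal from model edge to strongest gradient"""
    t=np.linspace(.06,.94,N)[:,None];X=tf(pose,np.array(A)+t*(np.array(B)-np.array(A)))+[0,0,dz]
    p=proj(n,X);d=p[-1]-p[0];d/=np.hypot(*d);nn=np.array([-d[1],d[0]])
    o=np.arange(-half,half+.01,.25);g=gaussian_filter(ch(img.astype(float)),.7)
    pr=map_coordinates(g,[(p[:,1,None]+o*nn[1]),(p[:,0,None]+o*nn[0])],order=1)
    gr=np.abs(np.gradient(pr,axis=1));k=gr.argmax(1);ok=gr.max(1)>4
    return X[ok],p[ok]+o[k[ok]][:,None]*nn,nn,t[ok],(np.array(A),np.array(B))
gray=lambda i:i.mean(2);rb=lambda i:i[:,:,0]-i[:,:,2]
def edgefit(E,imgs,x0,dzfree=False,it=4):
    x=np.r_[x0,0.][:4]
    for k in range(it):
        D=[(n,)+edges(n,imgs[n],ch,A,B,x[:3],x[3],half=6 if k==0 else 3) for n,ch,A,B in E]
        def r(p,cat=True):
            p=np.r_[p,0.] if len(p)==3 else p
            R=[((proj(n,tf(p[:3],a+t*(b-a))+[0,0,p[3]])-m)@nn) for n,X,m,nn,t,(a,b) in D if len(t)]
            return np.concatenate(R) if cat else [round(float(np.median(v)),2) for v in R]
        s=least_squares(r,x[:4 if dzfree else 3],loss='soft_l1',f_scale=.3);x=np.r_[s.x,0.][:4]
    return x,r(s.x,False)
x0,x1,y=-.19,.15,.2
STAND=[("top",gray,(x0,-y,.02),(x1,-y,.02)),("top",gray,(x0,-y,.02),(x0,y,.02)),("top",gray,(x1,-y,.02),(x1,-.14,.02)),("top",rb,(.14,-.135,.036),(.14,-.05,.036)),("top",rb,(.14,.06,.036),(.14,.135,.036)),
("scene",gray,(x0,-y,.02),(x1,-y,.02)),("scene",gray,(x0,-y,.02),(x0,y,.02)),("scene",gray,(x0,y,.02),(.0,y,.02)),("scene",rb,(.125,-.135,.036),(.125,.135,.036)),("scene",rb,(.14,-.135,.0200),(.14,.135,.02))]
a,b=.1,.05
PANEL=[("top",rb,(-a,-b,.026),(a,-b,.026)),("top",rb,(-a,b,.026),(.08,b,.026)),("scene",rb,(-a,-b,.026),(-.04,-b,.026)),("scene",rb,(.06,-b,.026),(a,-b,.026))]
E
cat > m3.py <<'E'
from edge import *
im={n:cv2.imread(f"pics/{n}0.png")[:,:,::-1] for n in("top","scene")}
for nm,E in(("both",STAND),("top",[e for e in STAND if e[0]=="top"]),("scene",[e for e in STAND if e[0]=="scene"])):
    for f in(False,True) if nm=="both" else (False,):
        s,r=edgefit(E,im,(.6028,.003,.147),f);print(nm,s,np.degrees(s[2]),r)
        print("  axis",tf(s[:3],[[.055,0,0]])[0,:2],"tip scene crop",(proj("scene",tf(s[:3],[[.055,0,.048]]))-(228,238))*4.8+2,"skirt top",proj("top",tf(s[:3],[[.055,0,.179]])))
print(edgefit(PANEL+[("scene",rb,(a,-b,.026),(a,b,.026)),("top",rb,(-a,-b,.026),(-a,b,.026)),("scene",rb,(-a,-b,.026),(-a,-.01,.026))],im,(.5624,-.0085,-.0881)))
E
python3 m3.py
```

```text
both [0.6032 0.0043 0.1451 0.    ] 8.312036261200992 [0.74, 0.87, 0.25, -0.5, -0.5, -0.26, -0.5, -0.51, 0.0, -0.0]
  axis [0.6576 0.0122] tip scene crop [[380.4403 340.0721]] skirt top [[310.2258 168.5561]]
both [ 0.6031  0.0042  0.1459 -0.0004] 8.361639149350896 [0.75, 0.76, 0.26, -0.49, -0.49, -0.25, -0.37, -0.5, 0.25, 0.0]
  axis [0.6575 0.0122] tip scene crop [[380.4757 339.9543]] skirt top [[310.2295 168.5926]]
top [0.6026 0.006  0.144  0.    ] 8.252990131434675 [-0.03, 0.73, -0.01, -0.52, -0.52]
  axis [0.6571 0.0139] tip scene crop [[383.5584 340.1502]] skirt top [[309.444  168.7703]]
scene [0.6036 0.0036 0.1487 0.    ] 8.518590499152406 [-0.0, -0.5, -0.13, 0.25, 0.0]
  axis [0.658  0.0117] tip scene crop [[379.4478 340.3415]] skirt top [[310.4434 168.4033]]
(array([ 0.5631, -0.008 , -0.0936,  0.    ]), [0.37, 0.49, -0.74, -0.51, -0.0, -0.01, -0.0])
```

The pose estimates now agree:
- **Stand:** (0.603, 0.0044), yaw 8.4°, with the needle and knob axis at (0.6576, 0.0124).
- **Panel:** (0.563, -0.008), yaw -5.2°.
- **Block top:** measured at z ≈ 0.066.
- **Knob stripe top:** measured at z ≈ 0.208.
- **Knob joint:** about 0.5.

Now I'll grasp the block.

```bash
cat > h.py <<'E'
from geo import *
ST=(.6032,.0044,np.radians(8.4)); PN=(.5629,-.0082,np.radians(-5.2))
def R(yaw):  # tool down, tool y along the direction at yaw+90deg
    y=np.array([-np.sin(yaw),np.cos(yaw),0]);z=np.array([0,0,-1.]);return np.c_[np.cross(y,z),y,z]
def st(): print("t",arm.read_time_s(),"p",arm.read_eef_pos(),"F",arm.read_ft_force(),"M",arm.read_moment(),"open",round(arm.read_opening(),3),"grip",arm.read_grip_force())
E
python3 - <<'E'
from h import *
B=tf(PN,[[-.075,0,0]])[0]
for k in(0,np.pi):
    for p,a in((B+[0,0,.15],PN[2]),):
        print(k,arm.solve_ik(p,R(a+k)))
    for a in(-20.5,-155): print(arm.solve_ik([.6576,.0124,.25],R(np.radians(a)+k)))
k=0 if abs(arm.solve_ik(B+[0,0,.15],R(PN[2]))[5])<100 else np.pi
arm.move_to(B+[0,0,.17],R(PN[2]+k));st()
arm.set_gripper(.6,40)
print(arm.servo_line(B+[0,0,.06],v=.1,f_stop=6));st()
E
```

```text
0 [-13.3063  29.3023 107.0738  -0.      43.624  -98.1063]
[ -8.6358  33.0039  77.2452  -0.      69.7509 -78.1358]
[-8.6358 33.0039 77.2452 -0.     69.7509 56.3642]
3.141592653589793 [-13.3063  29.3023 107.0738  -0.      43.624   81.8937]
[ -8.6358  33.0039  77.2452  -0.      69.7509 101.8642]
[  -8.6358   33.0039   77.2452   -0.       69.7509 -123.6358]
t 2.4333 p [ 0.4883 -0.0008  0.1701] F [ 0.5411 -0.9543  0.323 ] M [-0.0191  0.0355 -0.0148] open 1.002 grip 0.0
False
t 4.1167 p [ 0.4886 -0.0015  0.0605] F [-0.3651  0.2449  0.1562] M [-0.0149  0.0121 -0.0385] open 0.601 grip 0.0
```

```bash
python3 - <<'E'
from h import *
arm.set_gripper(0.0,45);st()
B=lambda dx:tf(ST,[[-.050-dx,.020,0.0605]])[0]
arm.servo_line(B(.008),R(ST[2]),v=.04);st()
f=arm.read_ft_force()
print(arm.servo_line(B(-.006),v=.015,f_stop=8));st()
for n in("scene","top"):cv2.imwrite(f"pics/{n}1.png",arm.grab_frame(n)[:,:,::-1])
a=cv2.imread("pics/scene1.png")[238:358,228:392];cv2.imwrite("pics/scene1c.png",cv2.resize(a,None,fx=4.8,fy=4.8,interpolation=cv2.INTER_CUBIC))
print("in stand",(lambda d:(d@[np.cos(ST[2]),np.sin(ST[2])],d@[-np.sin(ST[2]),np.cos(ST[2])]))(arm.read_eef_pos()[:2]-np.array(ST[:2])))
E
```

```text
t 4.4917 p [ 0.4886 -0.0017  0.0607] F [-0.9186 -1.4868  6.0615] M [-0.2541  0.1397 -0.1118] open 0.251 grip 46.1199152469635
t 6.075 p [0.5408 0.0154 0.0607] F [-5.577  -3.1663  5.6026] M [-0.6592  0.3692 -0.2727] open 0.251 grip 46.24471306800842
True
t 6.9167 p [0.5512 0.0177 0.0607] F [-1.298   0.1689  3.6237] M [-0.168  -0.3224 -0.089 ] open 0.249 grip 45.894824266433716
in stand (np.float64(-0.049547299065963175), np.float64(0.020699030634719617))
```

View pics/scene1c.png

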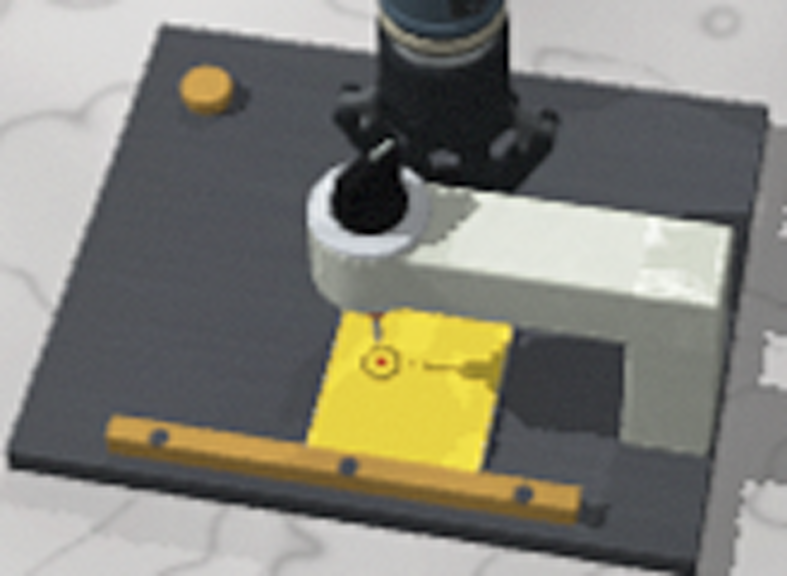

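The scene crop shows the panel up against the fence, with the dot at (380,361) just below the needle tip at (378,338). I'll measure the dot's offset precisely.

```bash
cat > chk.py <<'E'
from h import *
from edge import *
def chk(tag):
    im={n:cv2.imread(f"pics/{n}{tag}.png")[:,:,::-1] for n in("scene","top")}
    g=im["scene"].astype(float);w=np.clip(g[:,:,0]-1.6*g[:,:,1]-20,0,None)
    c=proj("scene",tf(ST,[[.055,0,.026]]))[0];yy,xx=np.mgrid[:480,:640];m=w*(np.hypot(xx-c[0],yy-c[1])<6)*(yy>c[1]-3.2)
    d=np.array([(m*xx).sum(),(m*yy).sum()])/m.sum()
    s=least_squares(lambda q:(proj("scene",tf(ST,[[q[0],q[1],.026]]))[0]-d),[.055,0]).x
    print(tag,"dot px",d,"pred",c,"n",(m>0).sum(),"dot in stand mm",s*1e3,"want 55,0")
    E=[("scene",rb,(.045,-b,.026),(.085,-b,.026)),("scene",rb,(.045,b,.026),(.085,b,.026)),("top",rb,(-a,-b,.026),(.0,-b,.026)),("top",rb,(-a,b,.026),(.0,b,.026))]
    t=tf(ST,[[.025,.02,0]])[0];print("panel",*edgefit(E,im,(t[0],t[1],ST[2])),"want",t[:2],ST[2])
if __name__=="__main__":
    chk(1)
E
python3 chk.py
```

```text
1 dot px [307. 313.] pred [307.2073 313.1257] n 1 dot in stand mm [54.6847 -0.6624] want 55,0Traceback (most recent call last):
  File "chk.py", line 13, in <module>
    chk(1)
    ~~~^^^
  File "chk.py", line 11, in chk
    t=tf(ST,[[.025,.02,0]])[0];print("panel",*edgefit(E,im,(t[0],t[1],ST[2])),"want",t[:2],ST[2])
                                              ~~~~~~~^^^^^^^^^^^^^^^^^^^^^^^^
  File "edge.py", line 20, in edgefit
    s=least_squares(r,x[:4 if dzfree else 3],loss='soft_l1',f_scale=.3);x=np.r_[s.x,0.][:4]
    return func(*args, **kwargs)
    vector_fun = VectorFunction(
        fun_wrapped,
    ...<6 lines>...
        workers=workers
    )
    self._update_fun()
    ~~~~~~~~~~~~~~~~^^
    self.f = self.fun_wrapped(xp_copy(self.x))
             ~~~~~~~~~~~~~~~~^^^^^^^^^^^^^^^^^
    return np.atleast_1d(self.fun(x))
                         ~~~~~~~~^^^
    return self.f(x, *self.args, **self.kwargs)
           ~~~~~~^^^^^^^^^^^^^^^^^^^^^^^^^^^^^^
  File "edge.py", line 19, in r
    return np.concatenate(R) if cat else [round(float(np.median(v)),2) for v in R]
           ~~~~~~~~~~~~~~^^^
ValueError: need at least one array to concatenate
```

```bash
python3 - <<'E'
from h import *
B=lambda x,y=.0205:tf(ST,[[x,y,0.0605]])[0]
print(arm.servo_line(B(-.042),v=.01,f_stop=12));st()
arm.set_gripper(.6);st()
arm.servo_line(B(-.105),v=.12);arm.set_gripper(0)
st()
print(arm.servo_line(B(-.070),v=.015,f_stop=9));st()
print("in stand",(lambda d:(d@[np.cos(ST[2]),np.sin(ST[2])],d@[-np.sin(ST[2]),np.cos(ST[2])]))(arm.read_eef_pos()[:2]-np.array(ST[:2])))
arm.servo_line(B(-.11),v=.1)
p=B(-.13);p[2]=.22;arm.servo_line(p,v=.2);p=tf(ST,[[-.13,-.12,.3]])[0];arm.servo_line(p,v=.3);st()
for n in("scene","top"):cv2.imwrite(f"pics/{n}2.png",arm.grab_frame(n)[:,:,::-1])
a=cv2.resize(cv2.imread("pics/scene2.png")[290:345,280:350],None,fx=7,fy=7,interpolation=cv2.INTER_CUBIC)
b=cv2.resize(cv2.imread("pics/top2.png")[145:215,285:345],None,fx=5.5,fy=5.5,interpolation=cv2.INTER_CUBIC)
b=b[:385,:310];a=a[:385];print(a.shape,b.shape);cv2.imwrite("pics/c2.png",np.hstack([a,b]))
E
```

```text
True
t 7.5333 p [0.5512 0.0177 0.0607] F [-0.596  -0.3035  3.4541] M [-0.1799 -0.2057 -0.1565] open 0.252 grip 45.98002910614014
t 7.9333 p [0.5509 0.0177 0.0603] F [-1.1904  0.4849 -0.1376] M [-0.0031 -0.0365 -0.0566] open 0.599 grip 0.0
t 9.075 p [0.4964 0.0094 0.0605] F [ 0.2057 -0.2497  0.0835] M [ 0.0242 -0.0204 -0.0086] open -0.001 grip 0.0
True
t 10.7583 p [0.5214 0.0134 0.06  ] F [-0.6054 -0.5267  0.7205] M [-0.0097 -0.0667  0.0487] open 0.003 grip 0.0
in stand (np.float64(-0.07957973449705268), np.float64(0.020829830395648487))
t 12.85 p [ 0.4908 -0.1321  0.2983] F [-0.3385  1.1234 -0.8543] M [-0.0112 -0.0063  0.0042] open -0.001 grip 0.0
(385, 490, 3) (385, 310, 3)
```

View pics/c2.png

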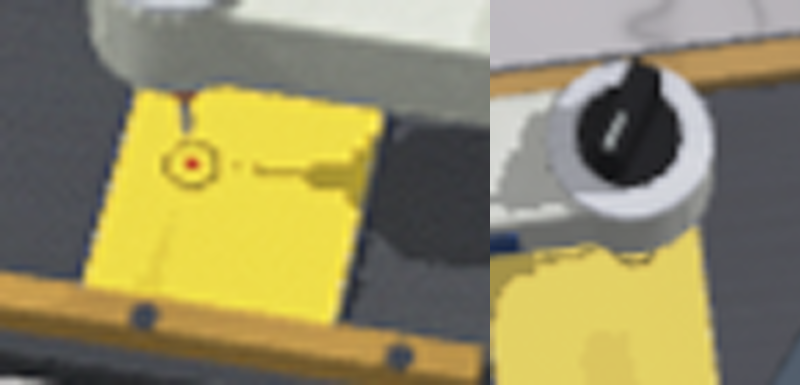

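The crop shows the tip at (187,130), the dot at (191,162) and the panel end behind the fence. I'll measure the needle line, the ring and the panel yaw at subpixel level.

```bash
cat > m4.py <<'E'
from h import *
from edge import *
import sys
tag=sys.argv[1]
im={n:cv2.imread(f"pics/{n}{tag}.png")[:,:,::-1] for n in("scene","top")}
g=im["scene"].astype(float)
for v in range(302,311):
    row=g[v,301:314].sum(1);w=np.clip(np.median(row)-row-25,0,None);print(v,round((w*np.arange(301,314)).sum()/max(w.sum(),1),2),round(w.sum()))
sub=g[308:319,300:315].sum(2);w=np.clip(np.median(sub)-sub-30,0,None);w[:2]=0;yy,xx=np.mgrid[308:319,300:315];print("ring",(w*xx).sum()/w.sum(),(w*yy).sum()/w.sum())
Z=np.array([.117,.07,.06,.048,.026]);print("vertical axis proj",proj("scene",tf(ST,[[.055,0,z] for z in Z])).tolist())
J=proj("scene",tf(ST,[[.055,0,.026],[.056,0,.026],[.055,.001,.026]]));print("px/mm x,y",J[1]-J[0],J[2]-J[0])
E=[("scene",rb,(.045,-b,.026),(.085,-b,.026)),("scene",rb,(.045,b,.026),(.085,b,.026)),("top",rb,(-a,-b,.026),(.03,-b,.026)),("top",rb,(-a,b,.026),(.0,b,.026)),("top",rb,(-a,-b,.026),(-a,b,.026)),("scene",rb,(.1,-b,.026),(.1,b,.026))]
t=tf(ST,[[.025,.02,0]])[0]
print("panel",*edgefit(E[:5],im,(t[0],t[1],ST[2])),"want",t[:2],ST[2])
print([np.round(np.median((m-proj(n,X))@nn),2) for n,(X,m,nn,*_) in ((e[0],edges(e[0],im[e[0]],e[1],e[2],e[3],(t[0],t[1],ST[2]),0)) for e in E)])
E
python3 m4.py 2
```

```text
302 0.0 0
303 305.76 567
304 305.96 399
305 305.97 228
306 306.29 224
307 306.38 237
308 306.23 145
309 306.0 19
310 307.1 336
ring 307.2035951543572 313.32082844861276
vertical axis proj [[305.96322906551956, 293.1664025908201], [306.61883855751313, 303.6848656981178], [306.75467468616495, 305.8641080842639], [306.9160383961663, 308.4528562155437], [307.2073185783267, 313.125742898355]]
px/mm x,y [-0.0759  0.2875] [0.3492 0.0531]
panel [0.6255 0.0292 0.1218 0.    ] [-0.24, 0.01, 0.01, 0.01, -0.02] want [0.625  0.0278] 0.1466076571675237
[np.float64(0.25), np.float64(0.0), np.float64(-1.0), np.float64(-1.12), np.float64(0.5), np.float64(6.0)]
```

```bash
cat > m5.py <<'E'
from h import *
from edge import *
import sys
tag=sys.argv[1]
im={n:cv2.imread(f"pics/{n}{tag}.png")[:,:,::-1] for n in("scene","top")}
i0={n:cv2.imread(f"pics/{n}0.png")[:,:,::-1] for n in("scene","top")}
def back(n,uv,z):
    p=P[n];d=cv2.undistortPoints(np.float64(uv)[:,None],p["intrinsics"],p["dist_coeffs"])[:,0]
    C=-p["R"].T@p["t"];r=np.c_[d,np.ones(len(d))]@p["R"];return C+r*((z-C[2])/r[:,2])[:,None]
def yaw(n,I,ch,A,B,pose,perp):
    X,m,*_=edges(n,I[n],ch,A,B,pose,0,half=4,N=80);W=back(n,m,A[2])
    vx,vy,x0,y0=cv2.fitLine(np.float32(W[:,:2]),cv2.DIST_HUBER,0,.001,.001)[:,0] if False else cv2.fitLine(np.float32(W[:,:2]*1000),cv2.DIST_HUBER,0,.01,.01)[:,0]
    a=np.degrees(np.arctan2(vy,vx))-perp;a=(a+90)%180-90
    L=(np.array([x0,y0])/1000-ST[:2])@np.array([[np.cos(ST[2]),-np.sin(ST[2])],[np.sin(ST[2]),np.cos(ST[2])]])
    print(n,A,"->",B,"yaw %.2f"%a,"mid in stand mm",L*1000,len(X))
PT=tuple(tf(ST,[[.025,.02,0]])[0][:2])+(ST[2],)
print("plate");yaw("top",i0,gray,(-.19,-.2,.02),(.15,-.2,.02),ST,0);yaw("top",i0,gray,(-.19,-.2,.02),(-.19,.2,.02),ST,90)
yaw("scene",i0,gray,(-.19,-.2,.02),(.15,-.2,.02),ST,0);yaw("scene",i0,rb,(.125,-.135,.036),(.125,.135,.036),ST,90);yaw("scene",i0,gray,(-.19,-.2,.02),(-.19,.2,.02),ST,90)
print("panel");yaw("top",im,rb,(-.1,-.05,.026),(.0,-.05,.026),PT,0);yaw("top",im,rb,(-.1,.05,.026),(.0,.05,.026),PT,0);yaw("top",im,rb,(-.1,-.05,.026),(-.1,.05,.026),PT,90)
yaw("scene",im,rb,(.045,-.05,.026),(.088,-.05,.026),PT,0);yaw("scene",im,rb,(.035,.05,.026),(.088,.05,.026),PT,0)
E
python3 m5.py 2
```

```text
plate
top (-0.19, -0.2, 0.02) -> (0.15, -0.2, 0.02) yaw 8.45 mid in stand mm [ -51.4969 -198.239 ] 80
top (-0.19, -0.2, 0.02) -> (-0.19, 0.2, 0.02) yaw 8.43 mid in stand mm [-192.3881   13.367 ] 80
scene (-0.19, -0.2, 0.02) -> (0.15, -0.2, 0.02) yaw 8.43 mid in stand mm [ -39.1092 -200.7006] 80
scene (0.125, -0.135, 0.036) -> (0.125, 0.135, 0.036) yaw 8.39 mid in stand mm [124.9999  22.8575] 80
scene (-0.19, -0.2, 0.02) -> (-0.19, 0.2, 0.02) yaw 8.44 mid in stand mm [-187.9331   -0.13  ] 80
panel
top (-0.1, -0.05, 0.026) -> (0.0, -0.05, 0.026) yaw 6.96 mid in stand mm [-19.6735 -27.694 ] 79
top (-0.1, 0.05, 0.026) -> (0.0, 0.05, 0.026) yaw 8.77 mid in stand mm [-30.5495  72.7363] 80
top (-0.1, -0.05, 0.026) -> (-0.1, 0.05, 0.026) yaw 9.02 mid in stand mm [-73.9847  26.2216] 77
scene (0.045, -0.05, 0.026) -> (0.088, -0.05, 0.026) yaw 8.32 mid in stand mm [ 88.997  -30.7775] 80
scene (0.035, 0.05, 0.026) -> (0.088, 0.05, 0.026) yaw 9.16 mid in stand mm [87.1317 69.7916] 80
```

The panel is flush, with yaw about 8.4° matching the stand. The dot sits about 1 mm to +y of the needle. I'll regrip, nudge it by 1 mm along the fence and reseat it.

```bash
python3 - <<'E'
from h import *
a=np.radians(8.43)
B=lambda x,y,z=.0605:tf(ST,[[x,y,z]])[0]
arm.set_gripper(.6,40);arm.move_to(B(-.051,.0207,.17),R(a));arm.servo_line(B(-.051,.0207),v=.12)
arm.set_gripper(0,40);st()
arm.servo_line(B(-.0505,.0195),v=.01);st()
print(arm.servo_line(B(-.042,.0195),v=.01,f_stop=12));st()
arm.set_gripper(.6);arm.servo_line(B(-.105,.0195),v=.12);arm.set_gripper(0)
print(arm.servo_line(B(-.070,.0195),v=.015,f_stop=10));st()
arm.servo_line(B(-.11,.0195),v=.1);arm.servo_line(B(-.13,.0195,.22),v=.2);arm.servo_line(B(-.13,-.12,.3),v=.3);st()
for n in("scene","top"):cv2.imwrite(f"pics/{n}3.png",arm.grab_frame(n)[:,:,::-1])
E
python3 m4.py 3 | head -12 | grep -v verti; python3 m5.py 3 | tail -5
```

```text
t 15.7583 p [0.5502 0.0174 0.0613] F [-0.8354 -0.0454  6.4369] M [ 0.0302  0.0597 -0.1271] open 0.251 grip 41.43618822097778
t 16.0417 p [0.5502 0.0173 0.0613] F [-0.7624  4.1389  6.7378] M [ 0.4638  0.0911 -0.0352] open 0.248 grip 41.68978035449982
True
t 16.5333 p [0.5502 0.0173 0.0613] F [-0.4889 -0.264   3.5419] M [-0.1234 -0.2403 -0.0935] open 0.249 grip 41.28452718257904
True
t 19.775 p [0.5217 0.0125 0.06  ] F [-0.4757 -0.0691 -0.3814] M [ 0.0012  0.0227 -0.0014] open 0.002 grip 0.0
t 21.8583 p [ 0.4908 -0.1321  0.2983] F [0.477  1.0051 0.3112] M [ 0.0542 -0.0141  0.0149] open -0.003 grip 0.0
302 0.0 0
303 305.75 575
304 305.95 409
305 305.94 222
306 306.26 234
307 306.4 240
308 306.23 141
309 306.0 21
310 307.09 347
ring 307.23426573426576 313.2389277389277
px/mm x,y [-0.0759  0.2875] [0.3492 0.0531]
top (-0.1, -0.05, 0.026) -> (0.0, -0.05, 0.026) yaw 7.13 mid in stand mm [-20.8349 -27.8565] 80
top (-0.1, 0.05, 0.026) -> (0.0, 0.05, 0.026) yaw 8.48 mid in stand mm [-20.1915  72.5532] 80
top (-0.1, -0.05, 0.026) -> (-0.1, 0.05, 0.026) yaw 8.88 mid in stand mm [-73.9308  23.431 ] 80
scene (0.045, -0.05, 0.026) -> (0.088, -0.05, 0.026) yaw 8.32 mid in stand mm [ 88.997  -30.7775] 80
scene (0.035, 0.05, 0.026) -> (0.088, 0.05, 0.026) yaw 9.05 mid in stand mm [86.1455 69.9992] 80
```

The panel barely moved because friction absorbed the small command. I'll repeat it, stepping the command until the tool has actually shifted 1.2 mm.

```bash
python3 - <<'E'
from h import *
a=np.radians(8.43)
B=lambda x,y,z=.0605:tf(ST,[[x,y,z]])[0]
yy=lambda:(arm.read_eef_pos()[:2]-np.array(ST[:2]))@[-np.sin(ST[2]),np.cos(ST[2])]
arm.set_gripper(.6,40);arm.move_to(B(-.051,.0203,.17),R(a));arm.servo_line(B(-.051,.0203),v=.15)
arm.set_gripper(0,40);y0=yy()
for k in range(1,12):
    arm.servo_line(B(-.0505,.0203-.0007*k),v=.02);arm.dwell(.05);d=yy()-y0;print(k,round(d*1e3,2),arm.read_ft_force()[:2])
    if d<-.0012:break
arm.set_gripper(.6);y=.0195;arm.servo_line(B(-.105,y),v=.15);arm.set_gripper(0)
print(arm.servo_line(B(-.070,y),v=.02,f_stop=10));st()
arm.servo_line(B(-.11,y),v=.12);arm.servo_line(B(-.13,y,.22),v=.25);arm.servo_line(B(-.13,-.12,.3),v=.3);st()
for n in("scene","top"):cv2.imwrite(f"pics/{n}4.png",arm.grab_frame(n)[:,:,::-1])
E
python3 m4.py 4 | head -12 | grep -v verti; python3 m5.py 4 | tail -5
```

```text
1 -0.01 [-1.3176  2.3636]
2 -0.14 [-0.8337  5.066 ]
3 -0.43 [-1.2507  5.5638]
4 -0.89 [-1.3732  6.2492]
5 -1.5 [-2.0704  7.1087]
True
t 28.85 p [0.5216 0.0126 0.0599] F [-0.9398  0.6842  1.0592] M [ 0.0433 -0.0062  0.0329] open -0.0 grip 0.0
t 30.725 p [ 0.4908 -0.1321  0.298 ] F [-0.6314 -0.8574  0.0218] M [0.041  0.0467 0.0021] open -0.003 grip 0.0
302 0.0 0
303 305.77 576
304 305.96 406
305 305.93 233
306 306.28 210
307 306.41 245
308 306.24 145
309 306.0 23
310 307.5 347
ring 306.89854517611025 313.40275650842267
px/mm x,y [-0.0759  0.2875] [0.3492 0.0531]
top (-0.1, -0.05, 0.026) -> (0.0, -0.05, 0.026) yaw 7.56 mid in stand mm [-21.3656 -29.2768] 80
top (-0.1, 0.05, 0.026) -> (0.0, 0.05, 0.026) yaw 8.63 mid in stand mm [-26.5508  71.1824] 80
top (-0.1, -0.05, 0.026) -> (-0.1, 0.05, 0.026) yaw 9.29 mid in stand mm [-74.1051  22.1729] 80
scene (0.045, -0.05, 0.026) -> (0.088, -0.05, 0.026) yaw 8.69 mid in stand mm [ 93.3164 -31.4116] 80
scene (0.035, 0.05, 0.026) -> (0.088, 0.05, 0.026) yaw 9.07 mid in stand mm [86.5324 69.4072] 80
```

The panel moved about 1.2 mm and the dot now lies on the needle line. Next is the knob.

```bash
python3 - <<'E'
from h import *
A=np.array([.6575,.0122,0])
y0=np.radians(-20.7)
arm.set_gripper(.6,50);arm.move_to(A+[0,0,.28],R(y0))
print(arm.servo_line(A+[0,0,.2065],v=.1,f_stop=6));st()
arm.set_gripper(0,50);st()
arm.servo_line(A+[0,0,.2065],R(y0-np.radians(12)));st()
E
```

```text
False
t 33.1333 p [0.658  0.0119 0.2072] F [1.4176 0.3511 0.7558] M [ 0.0127 -0.0201 -0.0151] open 0.598 grip 0.0
t 33.5583 p [0.6578 0.0112 0.2075] F [-1.1234 -4.4936  3.9215] M [-0.5593  0.2045  0.031 ] open 0.154 grip 51.6744464635849
t 33.9167 p [0.6577 0.011  0.2075] F [-1.74   -3.9674  5.4255] M [-0.7596  0.3838 -0.0697] open 0.152 grip 51.81897282600403
```

```bash
python3 - <<'E'
from h import *
A=np.array([.6577,.0108,.2072])
yaw=lambda:np.degrees(np.arctan2(-arm.read_ee_rot()[0,1],arm.read_ee_rot()[1,1]))
a=-32.7
while a>-162:
    a-=12 if a>-138 else 3
    arm.servo_line(A,R(np.radians(a)));m=arm.read_moment()[2];print(round(a,1),round(yaw(),1),"Mz %.2f"%m,arm.read_ft_force())
    if a<-140 and yaw()-a>3.5: break
st()
for n in("scene",):cv2.imwrite(f"pics/{n}5.png",arm.grab_frame(n)[:,:,::-1])
E
```

```text
-44.7 -44.5 Mz -0.09 [-2.162  -2.2749  4.1934]
-56.7 -56.5 Mz -0.00 [-2.7524 -3.0993  4.4238]
-68.7 -68.5 Mz -0.06 [-2.5109 -3.5639  5.9929]
-80.7 -80.5 Mz -0.07 [-3.5797 -4.1323  5.9232]
-92.7 -92.5 Mz -0.06 [-3.84   -3.1331  5.8957]
-104.7 -104.5 Mz -0.03 [-4.7579 -2.919   6.3531]
-116.7 -116.4 Mz -0.05 [-5.4712 -3.6541  6.2068]
-128.7 -128.4 Mz -0.01 [-6.7206 -3.0754  7.2377]
-140.7 -140.4 Mz -0.06 [-5.2953 -2.3062  7.042 ]
-143.7 -143.4 Mz -0.08 [-5.2555 -2.6931  7.1504]
-146.7 -146.4 Mz -0.08 [-6.1978 -2.6423  7.34  ]
-149.7 -149.4 Mz -0.04 [-5.3935 -2.9717  7.1152]
-152.7 -152.4 Mz 0.34 [-7.2001 -1.8082  7.4891]
-155.7 -155.0 Mz 1.64 [-5.7491 -2.1622  7.6143]
-158.7 -158.1 Mz 1.30 [-4.6688 -1.3244  6.5795]
-161.7 -160.9 Mz 2.34 [-4.5211 -1.5294  7.3494]
-164.7 -163.6 Mz 3.49 [-4.3766 -0.2742  7.3111]
t 39.1417 p [0.6567 0.0114 0.2078] F [-4.3766 -0.2742  7.3111] M [-0.1248  0.6056  3.4904] open 0.156 grip 149.06660804059356
```

The end stop was reached at yaw ≈ -152.4°, which is where the moment rises. I'll release, retreat and inspect.

```bash
python3 - <<'E'
from h import *
arm.set_gripper(.7,20);st()
p=np.array(arm.read_eef_pos());arm.servo_line(p+[0,0,.08],v=.12)
arm.servo_line(tf(ST,[[-.13,-.12,.3]])[0],v=.3);st()
for n in("scene","top"):cv2.imwrite(f"pics/{n}6.png",arm.grab_frame(n)[:,:,::-1])
a=cv2.resize(cv2.imread("pics/scene6.png")[255:345,270:350],None,fx=5,fy=5,interpolation=cv2.INTER_CUBIC)
b=cv2.resize(cv2.imread("pics/top6.png")[145:235,280:350],None,fx=5,fy=5,interpolation=cv2.INTER_CUBIC)
cv2.imwrite("pics/c6.png",np.uint8(255*(np.hstack([a,b])/255.)**.6))
E
```

```text
t 39.7 p [0.6578 0.0108 0.2069] F [0.0499 0.5005 0.0791] M [-0.0173  0.0229 -0.0078] open 0.7 grip 0.0
t 41.4 p [ 0.4928 -0.133   0.2998] F [ 0.4602  0.0333 -1.2583] M [-0.0322  0.0043  0.0444] open 0.7 grip 0.0
```

View pics/c6.png

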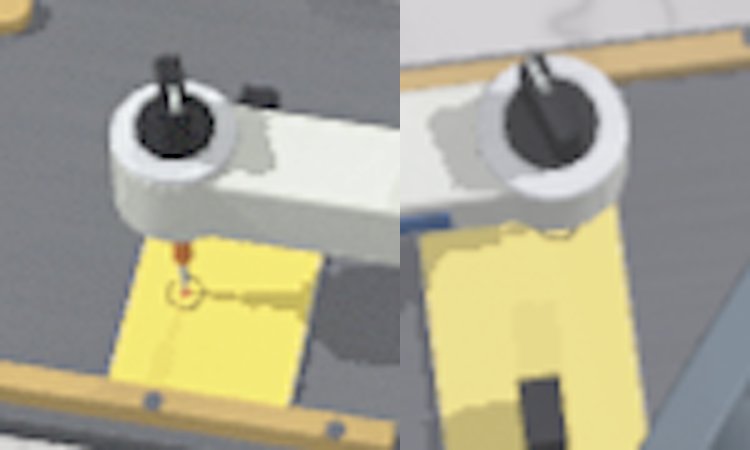

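The crop shows the needle down, its tip just over the dot at (186,290). The panel end is against the fence, the knob is turned to its stop, and the gripper is clear. I'm handing the job in.

```bash
python3 -c "
from rig import arm
print(arm.close_job())"
```

```text
the job is handed in; nothing more can be done
None
```

The job is handed in at about 41 s: the panel is flush against the fence with the red dot under the needle to within about 1 mm by camera, the knob is at its end stop with the needle down, and the gripper has let go and is clear; no verdict came back.

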